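Reset the tripped fan starter with a pin punch

TASK

The fume extractor's starter has tripped and its overload reset must be held in. First turn the red isolator handle to off, because you are about to put steel into the box; then, with the spatter cover swung clear of the reset hole, take the long pin punch (yellow bands) from the punch stand, reach its pin down through the hole and press the red plunger all the way in. Finish while still gripping the punch and holding the plunger down; leave the other two punches in the stand and the tools lying about where they are.

Things in the scene. Friction and masses are not known exactly. Their poses are not given: they have to be found in the camera images.
- starter: The fan starter: a grey sheet-steel box fixed on the table, 150 (x) x 220 (y) x 94 mm high. Origin: centre of its underside on the table; its x axis points away from its front (the front face, with gauge and pilot lamp, looks to -x), y to its left, z up. On its flat top: the isolator at x 0, y +56 mm; the reset hole at x 0, y -58 mm; the cover's pivot at x +28, y -58 mm. Nothing on top is higher than 134 mm above the table.
- reset_mouth (a point): Centre of the mouth of the reset hole, 100 mm above the table, on the top of a square black collar (40 mm wide) that stands 6 mm proud of the box's top. The hole is round, 15 mm in diameter, vertical, with a 1.5 mm chamfer, and 45 mm deep down to the red plunger. Axes as those of the starter.
- reset_plunger (a joint): Travel of the red reset plunger (12 mm in diameter) at the bottom of the hole, in m: 0 out, 0.007 fully in, straight down. Sprung: 3 N starts it, 9 N holds it fully in; it comes up again when let go. Its top is 45 mm below the hole's mouth when out, 52 mm when in.
- isolator (a joint): Angle of the isolator in rad: 1.047 (60 degrees) is on, 0 is off, with a stop at either end. It turns to off counterclockwise seen from above; at off its bar lies along the starter's x axis, and at angle a it is turned clockwise from that by a. A light friction of 0.08 N m; it stays where it is left.
- isolator_grip (a point): Centre of the red bar handle of the isolator, on its vertical axis, 120 mm above the table, where the bar is gripped. The bar is 52 mm long (x of this point), 14 mm thick (y) and spans 106 to 132 mm above the table; round it lies a flat yellow plate at 97 mm with a low black and red hub up to 108 mm.
- spatter_cover (a joint): Angle of the spatter cover in rad, about the vertical pivot: 0 lies over the reset hole, 1.55 is fully aside; it opens counterclockwise seen from above, away from the isolator. Above 0.9 the hole is fully clear. Friction 0.04 N m; it stays where it is left.
- cover_post (a point): Middle of the black upright finger post at the free end of the spatter cover, 11 mm in diameter, from 104 to 122 mm above the table (this point at 113 mm). It moves with the cover, 44 mm from the pivot. The cover is a 3 mm steel plate, 101 to 104 mm above the table, with a round end of 26 mm over the hole.
- cover_pivot (a point): The spatter cover's pivot axis, at the top of the plate, 104 mm above the table; pivot screw up to 108 mm. Its x axis points from the post to the pivot.
- punch_stand: Punch stand, fixed on the table: base 56 (x) x 150 (y) x 14 mm with blind holes (11 mm wide, floor 6 mm above the table), and a blue plate 34 x 150 mm with its top 86 mm above the table, with three 19 mm holes in a row along its y axis at -45, 0 and +45 mm, in which the punches stand upright, tips down. End posts up to 90 mm. Which punch is in which hole varies. Origin: centre of the underside.
- long_punch_mid (a point): Long pin punch, yellow bands: steel, 150 mm long, half-way up its length (75 mm above its tip). From the tip up: a pin 8 mm in diameter and 60 mm long, a short cone, then a round body 16 mm in diameter from 66 mm up to the head at 150 mm. About 0.12 kg. Its z axis points from the tip to the head. In the stand its tip is 6 mm above the table, its head at 156 mm, and its body stands free from 86 mm upward; grip it there.
- long_punch_tip (a point): Tip of the long pin punch, the centre of the end of its 8 mm pin.
- long_punch: The long pin punch as a whole; origin at its tip, z towards the head.
- short_punch_mid (a point): Short pin punch, blue bands, 132 mm long, half-way up. Its 8 mm pin is only 22 mm long, its body is 16 mm in diameter: too short to reach the plunger. It stays in the stand.
- taper_drift_mid (a point): Taper drift, green bands, 132 mm long, half-way up. It tapers from 9 mm at the tip to 16 mm at 34 mm up: too fat for the hole. It stays in the stand.
- chipping_hammer: Chipping hammer lying on the table, 160 x 245 x 27 mm; leave it alone.
- mig_pliers: Pliers with red handles lying on the table, 58 x 199 x 18 mm; leave them alone.
- stub_plate: Square plate with a tube stub on it, 104 x 101 x 57 mm; leave it alone.

How it is judged:
By the outcome, as a careful person would: the job done as asked, in the order asked, and still so for the second after the job is handed in, while the arm keeps its last pose, push and grip.
It also fails if it takes over 64 s, if anything falls off the work surface, if the arm or the gripper's body presses on something with over 40 N, if the wrist force passes 120 N, or if a joint passes its speed limit or range.

ROBOT

A 7-joint arm with a two-finger parallel gripper is mounted at the origin on a cart in front of the work surface, level with it; the furniture and walls round the work are solid. World frame = base frame: x ahead of the robot, y to its left, z up, the work surface at z = 0. Lengths are in mm, angles in rad, forces in N, time in s.
With the tool pointing down it reaches from about 425 to 875 mm from the base axis. Payload 8.4 kg.
Tool frame: the origin (TCP) lies midway between the tips of the shut fingers; the grasp point (between the pads) lies pinch_z behind it (pinch_z is the distance from the TCP to the grasp point, in mm); z points along the fingers, y is the direction in which the jaws open and shut (so a half turn about z gives the same grasp; the last joint's range is limited). The gripper opens to 85 mm and grips with 20 to 120 N. Pads are 22 mm wide; open, the fingers measure 114 mm over their backs; the gripper's body (76 mm by 85 mm) begins 54 mm behind the grasp point. The pads swing forward as they close: fully open they stand 13 mm farther back than shut.
Start: joints at [1.024, 0.333, 0.04, 1.465, -0.013, 1.343, -0.059], TCP at [281.414, -585.893, 231.308] pointing down, gripper open.
Joint ranges: [-2.58, 2.58], [-0.38, 2.09], [-1.3, 1.39], [0.25, 2.4], [-1.5, 4.64], [0.08, 2.09], [-2.65, 2.65]. Speed limits (rad/s): [2.22, 2.22, 2.79, 2.79, 3.14, 3.14, 3.14].

INTERFACE

Orientations are given as a unit quaternion [x, y, z, w].
In Python, from workcell import * gives the robot as it stands.
- The arm moves only by the tool arm_command, never from a script. Its argument "rows" is a list of rows, each a list of 3 entries, a list of its own where there are three numbers: the shift along the tool's x, y, z in m, then the turn, a rotation vector about the tool's x, y, z in rad, then the closure, from -1 (fully open) to 1 (shut). A call has 1 to 10 rows; each row is the pose to reach, as a shift and turn from the pose measured when the call began, along the tool's axes at that moment; what a row does not reach only later rows make up. A row lasts 1/12 s, in which the tool goes at most 41.7 mm and 7.16 degrees, less where a joint would pass 70% of its speed; a pose out of reach is approached as far as the arm can. A call with a gripper value outside its range is refused whole. The fingers move at their own pace and stop on an object; "grip_force" is the grip in N (left out, the last holds). Time passes only in rows, so rows that repeat a pose let the fingers close. It gives the time, the measured TCP pose, the force and the opening at its end, in the units of the state.
- get_state(): the state, without advancing time (a new reading comes with each control period).
- get_image(name): name is "side" or "top" or "wrist"; returns the picture (384x512x3 uint8, red, green, blue); there is no depth.
- camera_info(name): a dict with "camera_matrix" (3x3 intrinsics, pixels), "distortion" ([k1, k2, p1, p2, k3] as OpenCV has them; the pictures are not rectified), "R" (3x3) and "t" (3): a world point X has camera coordinates R X + t. Camera axes: x right, y down, z forward; pixel columns grow to the right and rows downward; lengths in mm; the calibration is good to about 2 mm. A picture is of the moment at which its call begins: read the wrist's pose just before it. camera_info takes no time and is no camera call; for the wrist camera it gives the pose at the moment of the call.
- sign_off(): hands the job in, once; it reports no verdict.
The state is a dict: "time": time; "joints": joint angles; "dq": joint speeds; "effort": joint torques, N m; "ee_pos": TCP position; "tcp_rot": TCP orientation; "wrist_force": force on the tool from outside, world axes, zero at the start; "torque": the same for the moment, N m; "width": finger opening in mm.
Only numpy, scipy, OpenCV 4.12 (cv2) and the standard library are available. Lean on these libraries where they do the work, as an engineer would, in place of code of your own. Each camera call takes 0.05 s, during which the arm holds its last target.

## Working session

There is one attempt and no reset: what is moved stays moved. The work goes in short steps, Python scripts to look and compute and a tool call to move; the robot and the scene stay as the last step left them, time stands still between calls to the robot, and variables do not carry over. Pictures are saved under pics/ and viewed, and the job is handed in when it is done.

Besides the shell and the picture viewer there is one more tool, called after "Call:" as name(argument=value, ...), one argument or row to a line, values as JSON. arm_command: Moves the arm, as the interface text tells. Its arguments: {"type":"object","properties":{"rows":{"type":"array"},"grip_force":{"type":"number"}},"required":["rows"]}

```bash
ls; mkdir -p pics; python3 - <<'E'
from workcell import *
import cv2
s=get_state();print(s)
for n in("side","top","wrist"):
    c=camera_info(n);print(n,c)
    cv2.imwrite(f"pics/{n}0.png",get_image(n)[:,:,::-1])
try: print(pinch_z)
except Exception as e: print(e)
import workcell;print(dir(workcell))
E
```

```text
pics
{'time': 0.0, 'joints': array([ 1.02379669,  0.33393334,  0.03985759,  1.46630218, -0.01341039,
        1.34323057, -0.05850573]), 'dq': array([ 0.00056069, -0.00054994,  0.00135388, -0.00046396, -0.00148065,
        0.00044869, -0.00112816]), 'effort': array([ 7.10807872e-04, -6.58554769e+01,  1.36561945e+00, -4.05565166e+01,
        1.67326187e-02,  1.24745586e-02, -5.25327357e-05]), 'ee_pos': array([ 281.23220774, -585.51472188,  230.39137075]), 'tcp_rot': array([ 9.75039813e-01,  2.22028640e-01, -2.24443382e-04, -7.71825461e-04]), 'wrist_force': array([ 0.81749587,  0.15401607, -0.35694419]), 'torque': array([-0.00757721, -0.01730127,  0.00539765]), 'width': 85.18441637272007}
side {'camera_matrix': array([[450.92755344,   0.        , 264.43815666],
       [  0.        , 450.92755344, 186.79314998],
       [  0.        ,   0.        ,   1.        ]]), 'distortion': array([-0.01818761,  0.        ,  0.        ,  0.        ,  0.        ]), 'R': array([[ 0.67186338, -0.74021803, -0.02601679],
       [-0.30886589, -0.24807215, -0.91818411],
       [ 0.6732024 ,  0.62492998, -0.3
[... 524 characters left out ...]
1584.75525344])}
wrist {'camera_matrix': array([[278.17309072,   0.        , 258.38485906],
       [  0.        , 278.17309072, 191.41313824],
       [  0.        ,   0.        ,   1.        ]]), 'distortion': array([-0.05660626,  0.        ,  0.        ,  0.        ,  0.        ]), 'R': array([[ 0.43320069, -0.90129693, -0.00099854],
       [-0.86798543, -0.41748771,  0.26889644],
       [-0.24277241, -0.1156194 , -0.96316858]]), 't': array([-649.54807836,  -36.10815309,  376.43363971])}
18.700000000000003
['PlanningError', '__builtins__', '__cached__', '__doc__', '__file__', '__loader__', '__name__', '__package__', '__spec__', 'camera_info', 'get_image', 'get_state', 'pinch_z', 'sign_off']
```

View pics/top0.png

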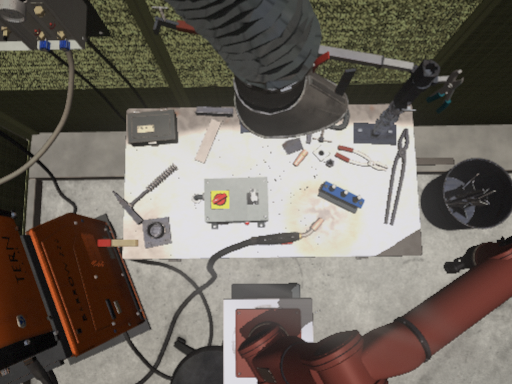

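View pics/side0.png

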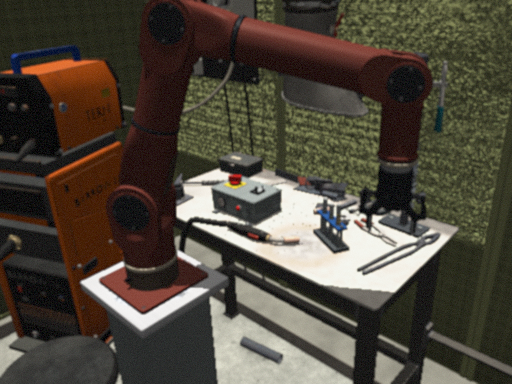

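View pics/wrist0.png

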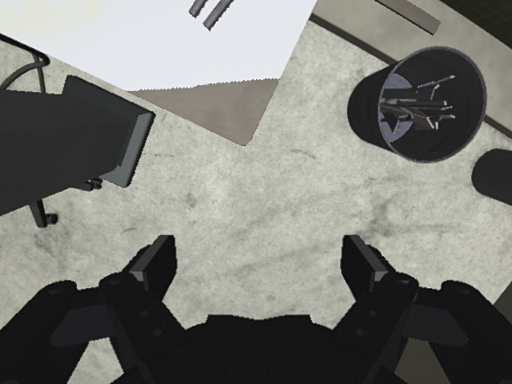

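```bash
cat > h.py <<'E'
from workcell import *
import numpy as np, cv2
from scipy.spatial.transform import Rotation as Ro
def ray(c,px):
    p=cv2.undistortPoints(np.array([[px]],float),c["camera_matrix"],c["distortion"])[0,0]
    R=c["R"];t=c["t"]
    return -R.T@t, R.T@np.array([p[0],p[1],1])
def onz(c,px,z):
    o,d=ray(c,px); return o+d*(z-o[2])/d[2]
def tri(c1,p1,c2,p2):
    o1,d1=ray(c1,p1);o2,d2=ray(c2,p2)
    s=np.linalg.lstsq(np.stack([d1,-d2],1),o2-o1,rcond=None)[0]
    a=o1+d1*s[0];b=o2+d2*s[1];return (a+b)/2,np.linalg.norm(a-b)
def proj(c,X):
    return cv2.projectPoints(np.array(X,float).reshape(-1,3),cv2.Rodrigues(c["R"])[0],c["t"],c["camera_matrix"],c["distortion"])[0][:,0]
def snap(n,f,crop=None,k=1):
    c=camera_info(n);im=get_image(n)[:,:,::-1].copy()
    cv2.imwrite("raw_"+f+".png",im);np.save("raw_"+f+".npy",c,allow_pickle=True)
    if crop:
        x0,y0,x1,y1=crop;im=im[y0:y1,x0:x1]
    cv2.imwrite(f"pics/{f}.png",cv2.resize(im,None,fx=k,fy=k,interpolation=cv2.INTER_CUBIC))
    return c
E
python3 - <<'E'
from h import *
im=cv2.imread("pics/top0.png");cv2.imwrite("pics/topz.png",cv2.resize(im[160:240,190:390],None,fx=4,fy=4,interpolation=cv2.INTER_CUBIC))
im=cv2.imread("pics/side0.png");cv2.imwrite("pics/sidez.png",cv2.resize(im[160:260,200:360],None,fx=5,fy=5,interpolation=cv2.INTER_CUBIC))
c=camera_info("top")
for n,p,z in [("iso",(220,199),132),("box centre",(236,200),94),("stand",(342,196),86),("hole",(252,197),104)]: print(n,onz(c,p,z).round())
E
```

```text
iso [490. 156. 132.]
box centre [491. 103.  94.]
stand [ 501. -267.   86.]
hole [500.  47. 104.]
```

View pics/topz.png

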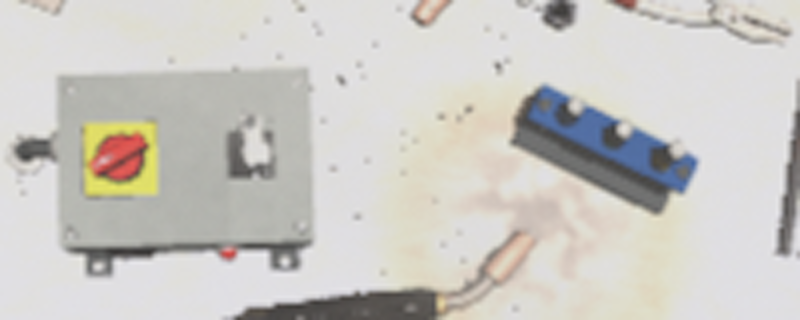

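View pics/sidez.png

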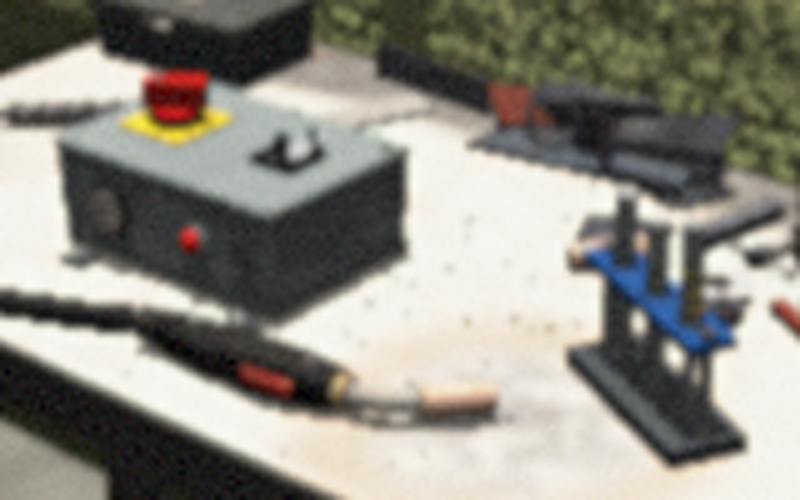

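```bash
cat >> h.py <<'E'
def frame():
    s=get_state();return s["ee_pos"],Ro.from_quat(s["tcp_rot"])
def goto(p,yaw=None,tag=""):
    """shift (m) & rotvec in tool axes to TCP p with tool down, tool x at yaw deg"""
    e,R=frame();sh=R.inv().apply(np.array(p)-e)/1000
    rv=np.zeros(3)
    if yaw is not None:
        a=np.deg2rad(yaw);X=np.array([np.cos(a),np.sin(a),0]);Z=np.array([0,0,-1.]);T=np.stack([X,np.cross(Z,X),Z],1)
        rv=(R.inv()*Ro.from_matrix(T)).as_rotvec()
    print(tag,"shift",sh.round(4),"rot",rv.round(4),"deg",np.rad2deg(np.linalg.norm(rv)).round(1),"dist",np.linalg.norm(sh).round(3))
def stat():
    s=get_state();R=Ro.from_quat(s["tcp_rot"]).as_matrix()
    print("t",s["time"],"ee",s["ee_pos"].round(1),"yaw",np.rad2deg(np.arctan2(R[1,0],R[0,0])).round(2),"z",R[:,2].round(4),"j",s["joints"].round(2),"F",s["wrist_force"].round(1),"w",round(s["width"],1))
E
python3 - <<'E'
from h import *
stat();c=camera_info("wrist");e,R=frame()
print("cam in tool",R.inv().apply(-c["R"].T@c["t"]-e), "fwd",R.inv().apply(c["R"][2]))
goto([490,0,300],105)
goto([490,60,300],105)
E
```

```text
t 0.15 ee [ 281.3 -585.6  230.6] yaw 25.65 z [-6.0e-04  1.1e-03 -1.0e+00] j [ 1.02  0.33  0.04  1.47 -0.01  1.34 -0.06] F [-1.3  0.3 -0.4] w 85.6
cam in tool [ 6.66319670e+01  9.87571699e-02 -1.41104998e+02] fwd [-2.68843964e-01  4.87486062e-04  9.63183620e-01]
 shift [ 0.4417 -0.4376 -0.0688] rot [-1.0000e-03 -8.0000e-04 -1.3849e+00] deg 79.3 dist 0.626
 shift [ 0.4677 -0.4917 -0.0688] rot [-1.0000e-03 -8.0000e-04 -1.3849e+00] deg 79.3 dist 0.682
```

```bash
python3 - <<'E'
from h import *
goto([480,-80,330],105)
E
```

```text
shift [ 0.398  -0.3699 -0.0989] rot [-1.0000e-03 -8.0000e-04 -1.3849e+00] deg 79.3 dist 0.552
```

Call:
arm_command(
  rows=[
    [[0.2,-0.185,-0.1],[0,0,-0.7],-1],
    [[0.2,-0.185,-0.1],[0,0,-0.7],-1],
    [[0.2,-0.185,-0.1],[0,0,-0.7],-1],
    [[0.2,-0.185,-0.1],[0,0,-0.7],-1],
    [[0.398,-0.37,-0.1],[0,0,-1.385],-1],
    [[0.398,-0.37,-0.1],[0,0,-1.385],-1],
    [[0.398,-0.37,-0.1],[0,0,-1.385],-1],
    [[0.398,-0.37,-0.1],[0,0,-1.385],-1],
    [[0.398,-0.37,-0.1],[0,0,-1.385],-1],
    [[0.398,-0.37,-0.1],[0,0,-1.385],-1],
  ],
)

```text
time: 0.98
ee_pos: [429.6, -206.8, 316.1]
tcp_rot: [0.659, 0.753, 0.0, -0.0]
wrist_force: [1.1, 0.3, 0.1]
width: 85.7
```

```bash
python3 - <<'E'
from h import *
stat();goto([480,-80,330],105)
E
```

```text
t 0.9833 ee [ 429.6 -206.8  316.1] yaw 97.62 z [-6.e-04  7.e-04 -1.e+00] j [ 0.71 -0.04 -0.34  1.72 -0.01  1.46  0.5 ] F [1.1 0.3 0.1] w 85.7
 shift [ 0.1191  0.0668 -0.0139] rot [-0.0004 -0.0007 -0.1288] deg 7.4 dist 0.137
```

Call:
arm_command(
  rows=[
    [[0.119,0.067,-0.014],[0,0,-0.129],-1],
    [[0.119,0.067,-0.014],[0,0,-0.129],-1],
    [[0.119,0.067,-0.014],[0,0,-0.129],-1],
    [[0.119,0.067,-0.014],[0,0,-0.129],-1],
    [[0.119,0.067,-0.014],[0,0,-0.129],-1],
    [[0.119,0.067,-0.014],[0,0,-0.129],-1],
  ],
)

```text
time: 1.48
ee_pos: [480.2, -79.4, 330.0]
tcp_rot: [0.608, 0.794, -0.0, -0.0]
wrist_force: [-0.8, -0.4, -0.4]
width: 85.7
```

```bash
python3 - <<'E'
from h import *
stat();snap("wrist","w1",(0,0,512,384),1.5);snap("side","s1",(190,150,350,260),5)
E
```

```text
t 1.4833 ee [480.2 -79.4 330. ] yaw 105.13 z [-9.e-04  5.e-04 -1.e+00] j [ 0.57 -0.01 -0.48  1.66 -0.01  1.49  0.35] F [-0.8 -0.4 -0.4] w 85.7
```

View pics/w1.png

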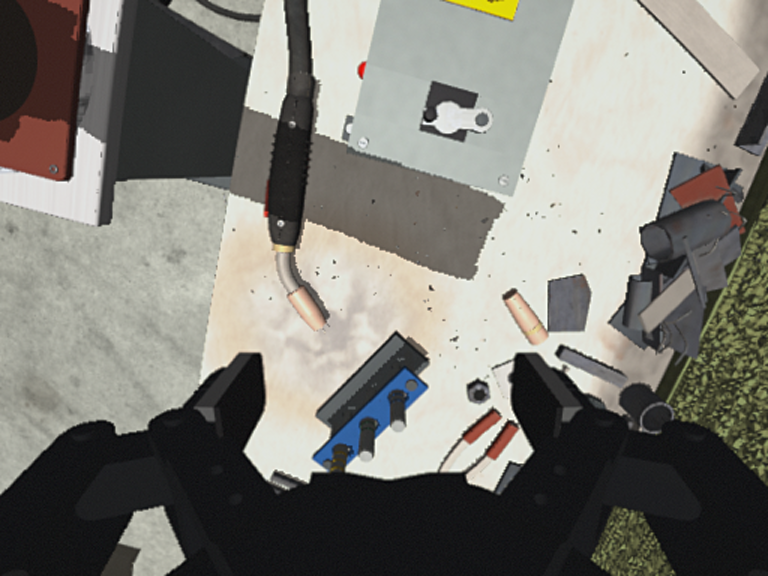

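```bash
python3 - <<'E'
from h import *
c=np.load("raw_w1.npy",allow_pickle=True).item()
P=lambda x,y,z:onz(c,(x/1.5,y/1.5),z).round(1)
print("pivot",P(482,120,108),"post",P(430,115,122),"corner +x-y",P(512,197,94),"corner -x-y",P(346,147,94),"-x edge far",P(378,0,94))
for n,q in [("L",(336,465)),("m",(366,456)),("r",(398,425))]: print(n,P(*q,156),P(*q,138))
print("plate corners",P(313,458,86),P(333,467,86),P(428,384,86),P(408,368,86))
E
```

```text
pivot [525.2  45.7 108. ] post [482.   35.9 122. ] corner +x-y [573.8  -6.5  94. ] corner -x-y [421.1  -4.1  94. ] -x edge far [418.3 114.   94. ]
L [ 482.7 -272.2  156. ] [ 483.9 -286.9  138. ]
m [ 506.4 -255.6  156. ] [ 509.  -269.3  138. ]
r [ 525.4 -217.1  156. ] [ 529.  -228.7  138. ]
plate corners [ 461.1 -327.2   86. ] [ 484.9 -332.9   86. ] [ 556.3 -207.1   86. ] [ 531.4 -195.    86. ]
```

```bash
python3 - <<'E'
from h import *
goto([515,80,260],120)
E
```

```text
shift [0.1467 0.0757 0.0698] rot [-0.0011 -0.0009 -0.2633] deg 15.1 dist 0.179
```

Call:
arm_command(
  rows=[
    [[0.147,0.076,0.07],[0,0,-0.263],-1],
    [[0.147,0.076,0.07],[0,0,-0.263],-1],
    [[0.147,0.076,0.07],[0,0,-0.263],-1],
    [[0.147,0.076,0.07],[0,0,-0.263],-1],
    [[0.147,0.076,0.07],[0,0,-0.263],-1],
    [[0.147,0.076,0.07],[0,0,-0.263],-1],
    [[0.147,0.076,0.07],[0,0,-0.263],-1],
  ],
)

```text
time: 2.17
ee_pos: [515.1, 79.1, 259.3]
tcp_rot: [0.5, 0.866, -0.001, -0.001]
wrist_force: [0.4, -1.6, -0.3]
width: 85.8
```

```bash
python3 - <<'E'
from h import *
stat();snap("wrist","w2",(0,0,512,384),1.5)
E
```

```text
t 2.1667 ee [515.1  79.1 259.3] yaw 119.94 z [-0.0026 -0.     -1.    ] j [ 0.37  0.1  -0.65  1.7   0.06  1.36  0.23] F [ 0.4 -1.6 -0.3] w 85.8
```

View pics/w2.png

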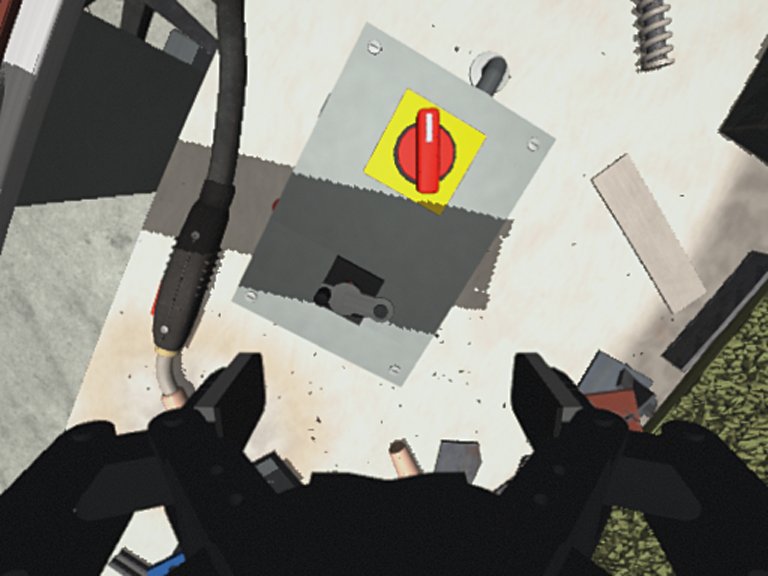

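```bash
python3 - <<'E'
from h import *
c=np.load("raw_w2.npy",allow_pickle=True).item()
im=cv2.imread("raw_w2.png")
P=lambda x,y,z:onz(c,(x,y),z)
# corners
C=np.array([P(x/1.5,y/1.5,94)[:2] for x,y in [(367,24),(554,139),(402,385),(233,298)]])
print("corners",C.round(1).tolist(),"centre",C.mean(0).round(1))
print("sides",[np.linalg.norm(C[i]-C[(i+1)%4]).round(1) for i in range(4)])
d=(C[1]-C[0])+(C[2]-C[3]);d2=(C[0]-C[3])+(C[1]-C[2]);
print("yaw x",np.rad2deg(np.arctan2(d[1],d[0])),"yaw y-90",np.rad2deg(np.arctan2(d2[1],d2[0]))-90)
# yellow plate: minAreaRect at z97
hsv=cv2.cvtColor(im,cv2.COLOR_BGR2HSV)
m=((hsv[...,1]>120)&(hsv[...,2]>60)&(hsv[...,0]<38)&(hsv[...,0]>22)).astype(np.uint8)
n,l,st,ce=cv2.connectedComponentsWithStats(m)
print(st[1:][st[1:,4]>200])
pts=np.argwhere(m[50:150,230:340])[:,::-1]+[230,50]
W=np.array([P(x,y,97)[:2] for x,y in pts]);r=cv2.minAreaRect(W.astype(np.float32));print("yellow",r)
# red bar top: bright red
m=((hsv[...,1]>150)&((hsv[...,0]<8)|(hsv[...,0]>172))).astype(np.uint8)
sub=m[60:140,255:315]
for th in (190,215,235):
    mm=sub*(im[60:140,255:315,2]>th);pts=np.argwhere(mm)[:,::-1]+[255,60]
    if len(pts)>30:
        W=np.array([P(x,y,132)[:2] for x,y in pts]);print(th,len(pts),cv2.minAreaRect(W.astype(np.float32)),W.mean(0))
for x,y in [(427.5,109),(428,192),(417,150),(439,150)]: print("bar",P(x/1.5,y/1.5,132).round(1))
print("pivot",P(381/1.5,311/1.5,108).round(1),"post top",P(322/1.5,297/1.5,122).round(1))
for x,y in [(340,254),(384,274)]: print("collar",P(x/1.5,y/1.5,100).round(1))
cv2.imwrite("pics/w2z.png",cv2.resize(im[40:230,140:360],None,fx=3.6,fy=3.1,interpolation=cv2.INTER_CUBIC))
E
```

```text
corners [[420.2, 213.0], [569.7, 215.5], [574.0, -3.0], [422.9, -4.3]] centre [496.7 105.3]
sides [np.float64(149.5), np.float64(218.5), np.float64(151.1), np.float64(217.3)]
yaw x 0.7235008445424483 yaw y-90 0.9236133017657266
[[ 243   59   81   84 2176]]
yellow ((495.1898193359375, 160.03021240234375), (63.06709289550781, 63.4659309387207), 0.9726237058639526)
190 1102 ((493.8688049316406, 160.0100860595703), (33.097511291503906, 47.676055908203125), 4.237399101257324) [494.48706445 158.13876578]
215 983 ((493.8896179199219, 160.05995178222656), (33.001102447509766, 46.2023811340332), 1.6319284439086914) [494.37918481 158.07737727]
235 58 ((493.60369873046875, 158.50430297851562), (31.528669357299805, 27.609846115112305), 31.929611206054688) [490.5404181  156.76757388]
bar [482.2 180.9 132. ]
bar [508.  138.9 132. ]
bar [489.  157.3 132. ]
bar [500.7 164.1 132. ]
pivot [525.3  48.2 108. ] post top [482.3  40.8 122. ]
collar [478.7  69.  100. ]
collar [514.1  72.  100. ]
```

View pics/w2z.png

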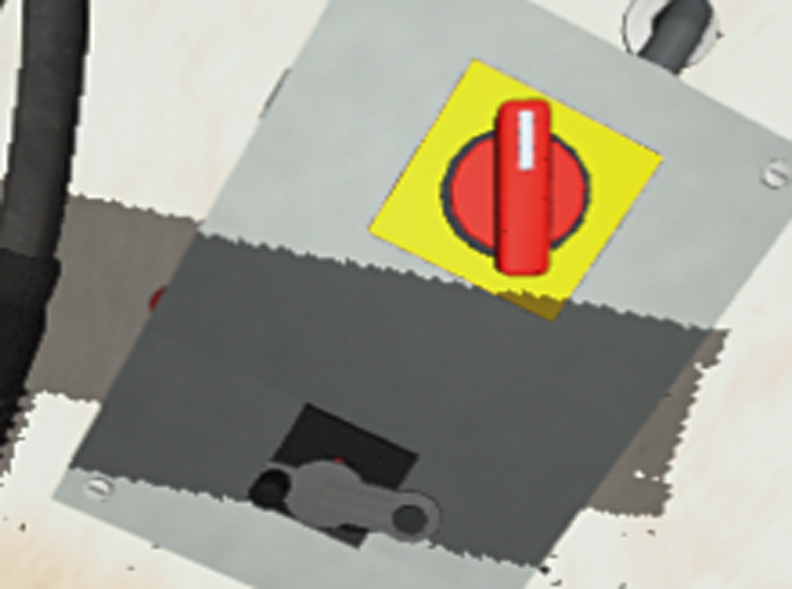

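```bash
python3 - <<'E'
from h import *
goto([495,160,175],121); goto([495,160,110],121)
E
```

```text
shift [0.0811 0.0231 0.0848] rot [-0.0015 -0.0006 -0.0202] deg 1.2 dist 0.12
 shift [0.081  0.0232 0.1498] rot [-0.0015 -0.0006 -0.0202] deg 1.2 dist 0.172
```

Call:
arm_command(
  rows=[
    [[0.081,0.023,0.07],[-0.0015,-0.0006,-0.02],-0.5],
    [[0.081,0.023,0.07],[-0.0015,-0.0006,-0.02],-0.5],
    [[0.081,0.023,0.07],[-0.0015,-0.0006,-0.02],-0.5],
    [[0.081,0.023,0.085],[-0.0015,-0.0006,-0.02],-0.5],
    [[0.081,0.023,0.12],[-0.0015,-0.0006,-0.02],-0.5],
    [[0.081,0.023,0.14],[-0.0015,-0.0006,-0.02],-0.5],
    [[0.081,0.023,0.15],[-0.0015,-0.0006,-0.02],-0.5],
    [[0.081,0.023,0.15],[-0.0015,-0.0006,-0.02],-0.5],
  ],
  grip_force=40,
)

```text
time: 2.88
ee_pos: [494.3, 157.5, 108.2]
tcp_rot: [0.494, 0.87, -0.001, -0.001]
wrist_force: [-0.6, -0.2, 0.6]
width: 64.3
```

```bash
python3 - <<'E'
from h import *
stat();snap("wrist","w3",(0,0,512,384),1.5)
E
```

```text
t 2.8833 ee [494.3 157.5 108.2] yaw 120.82 z [-0.0029 -0.0013 -1.    ] j [ 0.24  0.25 -0.7   1.9   0.18  1.07 -0.  ] F [-0.6 -0.2  0.6] w 64.3
```

View pics/w3.png

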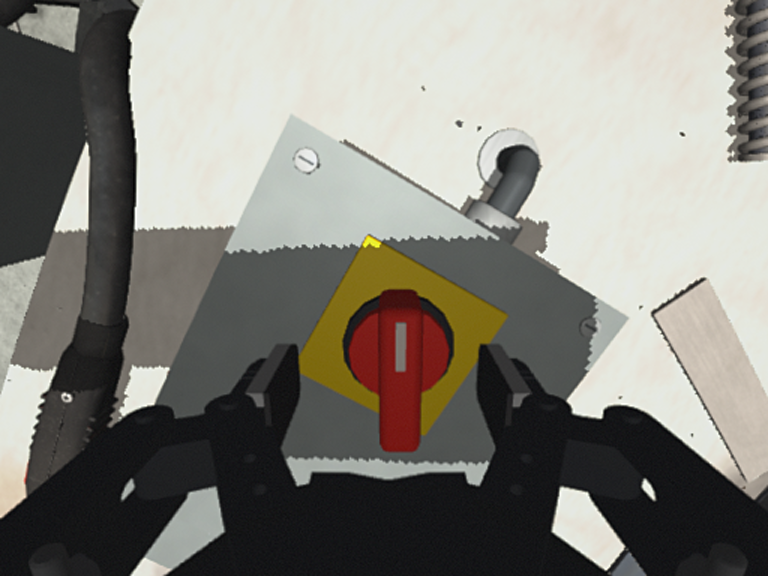

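```bash
python3 - <<'E'
from h import *
c=np.load("raw_w3.npy",allow_pickle=True).item()
e,R=frame()
for x,y in [(400,452),(400,292)]:
    p=onz(c,(x/1.5,y/1.5),132);print(p.round(1),R.inv().apply(p-e).round(1))
E
```

```text
[507.7 140.5 132. ] [-21.8   1.6 -22.2]
[478.9 187.7 132. ] [ 33.5   1.1 -22.2]
```

Call:
arm_command(
  rows=[
    [[0.002,0.002,-0.002],[0,0,0],0],
    [[0.002,0.002,-0.002],[0,0,0],1],
    [[0.002,0.002,-0.002],[0,0,0],1],
    [[0.002,0.002,-0.002],[0,0,0],1],
    [[0.002,0.002,-0.002],[0,0,0],1],
    [[0.002,0.002,-0.002],[0,0,0],1],
    [[0.002,0.002,-0.002],[0,0,0],1],
    [[0.002,0.002,-0.002],[0,0,0],1],
  ],
)

```text
time: 3.6
ee_pos: [496.7, 161.3, 112.9]
tcp_rot: [0.493, 0.87, 0.0, 0.001]
wrist_force: [-0.4, 0.3, 7.3]
width: 13.1
```

```bash
python3 - <<'E'
from h import *
stat();snap("wrist","w4",(100,150,400,320),2.6)
E
```

```text
t 3.6 ee [496.7 161.3 112.9] yaw 120.86 z [ 1.2e-03 -4.0e-04 -1.0e+00] j [ 0.23  0.24 -0.71  1.89  0.18  1.07 -0.01] F [-0.4  0.3  7.3] w 13.1
```

View pics/w4.png

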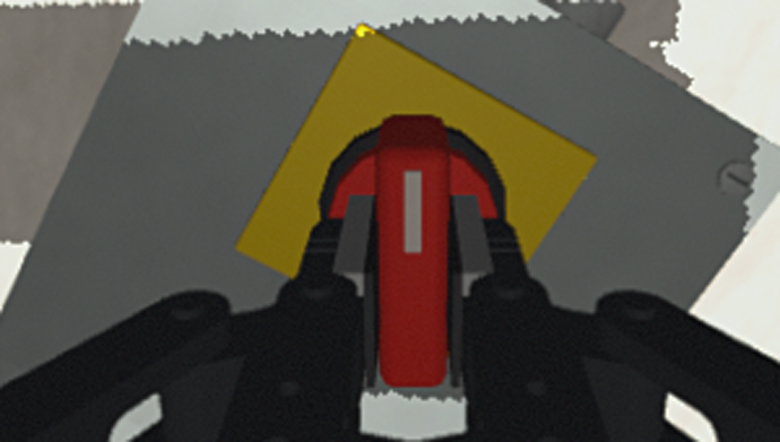

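Call:
arm_command(
  rows=[
    [[0,0,-0.001],[0,0,-0.12],1],
    [[0,0,-0.001],[0,0,-0.24],1],
    [[0,0,-0.001],[0,0,-0.36],1],
    [[0,0,-0.001],[0,0,-0.48],1],
    [[0,0,-0.001],[0,0,-0.6],1],
    [[0,0,-0.001],[0,0,-0.72],1],
    [[0,0,-0.001],[0,0,-0.84],1],
    [[0,0,-0.001],[0,0,-0.96],1],
    [[0,0,-0.001],[0,0,-1.06],1],
    [[0,0,-0.001],[0,0,-1.07],1],
  ],
)

```text
time: 4.48
ee_pos: [496.7, 161.3, 113.1]
tcp_rot: [-0.022, 1.0, 0.0, 0.0]
wrist_force: [3.8, 2.6, -11.9]
width: 13.1
```

```bash
python3 - <<'E'
from h import *
stat();print(get_state()["torque"])
E
```

```text
t 4.4833 ee [496.7 161.3 113.1] yaw -177.52 z [ 9.e-04  6.e-04 -1.e+00] j [ 0.37  0.28 -0.87  1.88  0.24  1.09  1.02] F [  3.8   2.6 -11.9] w 13.1
[ 0.60920833 -1.09964803 -0.67457681]
```

Call:
arm_command(
  rows=[
    [[0,0,-0.001],[0,0,0],-0.4],
    [[0,0,-0.001],[0,0,0],-0.4],
    [[0,0,-0.001],[0,0,0],-0.4],
    [[0,0,-0.001],[0,0,0],-0.4],
    [[0,0,-0.03],[0,0,0],-0.4],
    [[0,0,-0.07],[0,0,0],-0.4],
    [[0,-0.04,-0.1],[0,0,0],-0.4],
    [[0,-0.08,-0.1],[0,0,0],-0.4],
    [[0,-0.08,-0.1],[0,0,0],-0.4],
  ],
  grip_force=20,
)

```text
time: 5.23
ee_pos: [501.8, 74.5, 215.1]
tcp_rot: [-0.018, 1.0, -0.001, 0.002]
wrist_force: [0.2, -0.4, -0.1]
width: 59.8
```

```bash
python3 - <<'E'
from h import *
stat();snap("wrist","w5",(0,0,512,384),1.5);snap("top","t5",(190,160,290,235),8)
E
```

```text
t 5.2333 ee [501.8  74.5 215.1] yaw -177.92 z [ 0.0043 -0.0027 -1.    ] j [ 0.56  0.12 -0.84  1.8   0.1   1.26  1.3 ] F [ 0.2 -0.4 -0.1] w 59.8
```

View pics/w5.png

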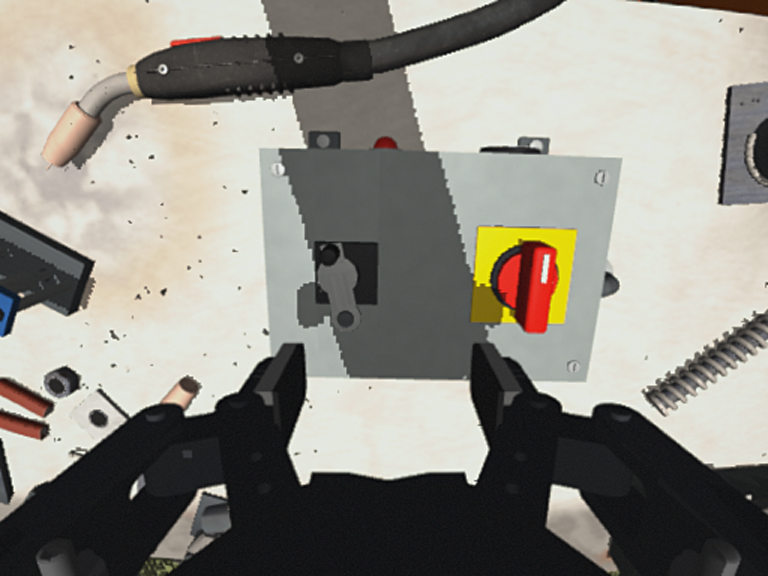

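View pics/t5.png

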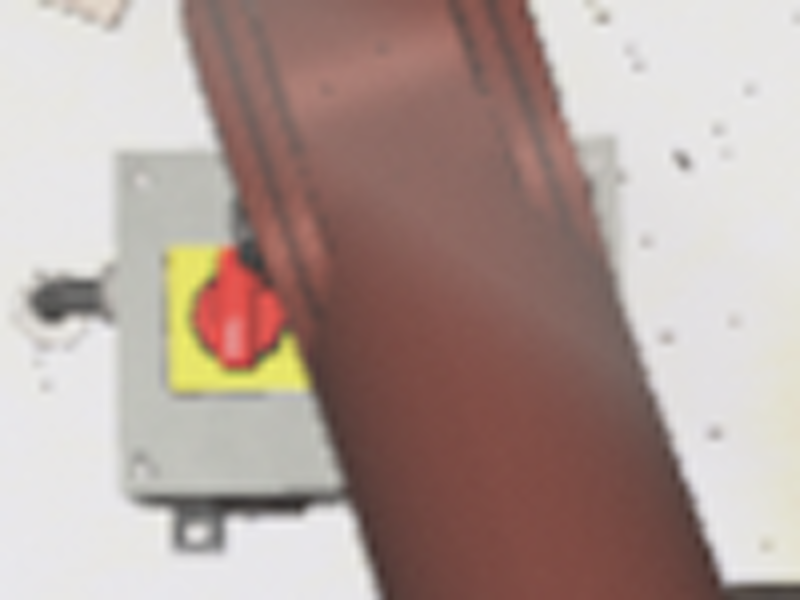

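```bash
python3 - <<'E'
from h import *
c=np.load("raw_w5.npy",allow_pickle=True).item()
P=lambda x,y,z:onz(c,(x/1.5,y/1.5),z).round(1)
C=np.array([P(x,y,94)[:2] for x,y in [(260,149),(621,158),(588,381),(273,375)]])
print(C,C.mean(0));d=C[1]+C[2]-C[0]-C[3];print("y-90",np.rad2deg(np.arctan2(d[1],d[0]))-90)
print([np.linalg.norm(C[i]-C[(i+1)%4]).round(1) for i in range(4)])
print("collar",P(316,241,100),P(378,242,100),P(378,304,100),P(325,304,100))
print("post",P(329,254,122),"pivot",P(346,319,108))
print("bar",P(541,243,132),P(537,332,132))
e,R=frame()
goto([483,38,150],180);goto([483,38,107],180)
E
```

```text
[[422.5  -6.5]
 [418.7 213.5]
 [569.9 218. ]
 [573.   -4.2]] [496.025 105.2  ]
y-90 0.8939592891276931
[np.float64(220.0), np.float64(151.3), np.float64(222.2), np.float64(150.5)]
collar [476.4  28.1 100. ] [475.7  66.6 100. ] [516.   67.8 100. ] [517.3  33.6 100. ]
post [479.8  39.3 122. ] pivot [524.1  48.  108. ]
bar [467.2 156.  132. ] [519.1 160.9 132. ]
 shift [ 0.0192 -0.0396  0.0635] rot [-0.0009  0.0019  0.0379] deg 2.2 dist 0.077
 shift [ 0.0192 -0.0396  0.1065] rot [-0.0009  0.0019  0.0379] deg 2.2 dist 0.115
```

```bash
python3 - <<'E'
from h import *
im=cv2.imread("raw_w5.png");cv2.imwrite("pics/w5z.png",cv2.resize(im[145:230,305:395],None,fx=7,fy=7,interpolation=cv2.INTER_CUBIC))
E
```

```text
(no output)
```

View pics/w5z.png

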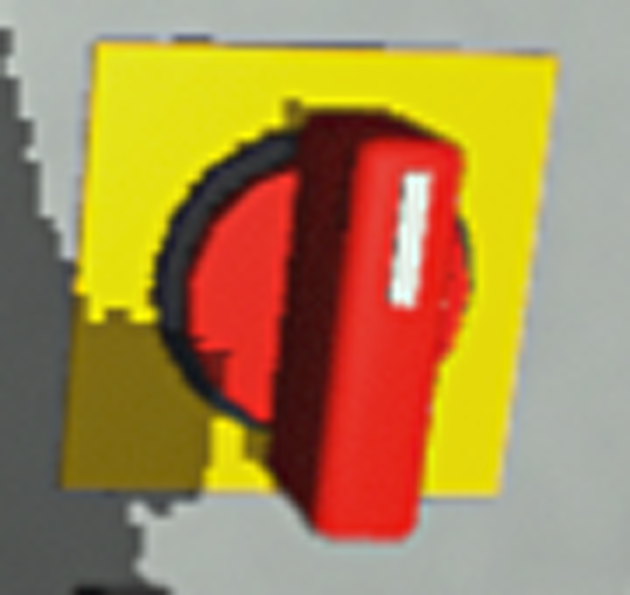

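```bash
python3 - <<'E'
from h import *
c=np.load("raw_w5.npy",allow_pickle=True).item()
def A(a,b,z):
    p=onz(c,(305+a[0]/7,145+a[1]/7),z);q=onz(c,(305+b[0]/7,145+b[1]/7),z)
    print(p.round(1),q.round(1),np.rad2deg(np.arctan2((q-p)[1],(q-p)[0])))
A((357,150),(318,530),132);A((462,160),(415,530),132);A((558,60),(500,495),97);A((95,42),(62,488),97)
E
```

```text
[471.1 152.6 132. ] [518.8 154.1 132. ] 1.7638738568374708
[471.7 165.3 132. ] [518.4 166.3 132. ] 1.2176499947102135
[463.8 191.2  97. ] [526.2 192.7  97. ] 1.40991535460865
[464.1 128.2  97. ] [527.3 129.5  97. ] 1.185148535704544
```

Call:
arm_command(
  rows=[
    [[0.0195,-0.037,0.045],[0,0.002,0.038],-0.4],
    [[0.0195,-0.037,0.07],[0,0.002,0.038],-0.4],
    [[0.0195,-0.037,0.09],[0,0.002,0.038],-0.4],
    [[0.0195,-0.037,0.105],[0,0.002,0.038],-0.4],
    [[0.0195,-0.037,0.105],[0,0.002,0.038],-0.4],
    [[0.0195,-0.037,0.105],[0,0.002,0.038],-0.4],
  ],
)

```text
time: 5.83
ee_pos: [482.0, 41.7, 108.2]
tcp_rot: [-0.001, 1.0, -0.0, -0.001]
wrist_force: [0.0, -0.3, -0.7]
width: 60.0
```

```bash
python3 - <<'E'
from h import *
stat();snap("wrist","w6",(0,0,512,384),1.5)
E
```

```text
t 5.8333 ee [482.   41.7 108.2] yaw -179.92 z [-1.8e-03 -1.0e-04 -1.0e+00] j [ 0.58  0.18 -0.81  1.97  0.15  1.05  1.27] F [ 0.  -0.3 -0.7] w 60.0
```

View pics/w6.png

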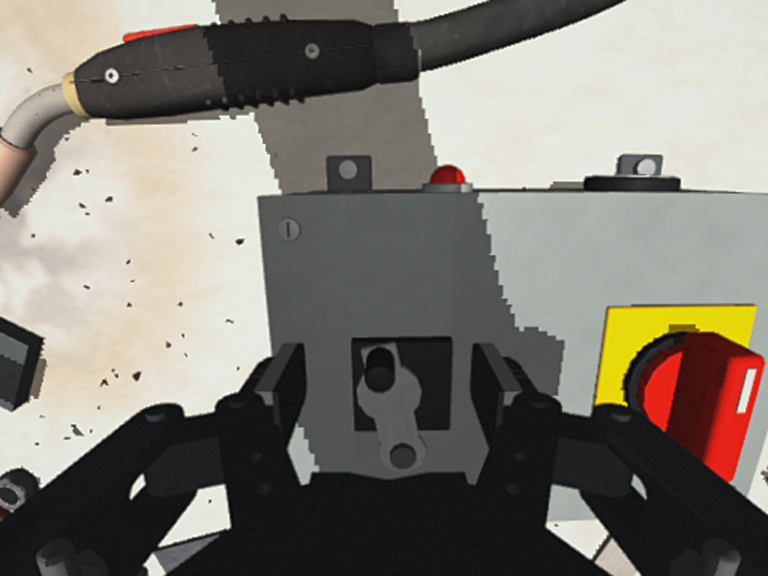

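```bash
python3 - <<'E'
from h import *
c=np.load("raw_w6.npy",allow_pickle=True).item();e,R=frame()
print(proj(c,[e,e+[0,0,14],e+[11,0,14]])*1.5)
print(onz(c,(379/1.5,383/1.5),122),onz(c,(402/1.5,457/1.5),108))
E
```

```text
[[389.69382557 367.86315251]
 [389.87489364 386.60619409]
 [389.77037053 415.04399533]]
[482.15142333  38.00895086 122.        ] [522.90394304  46.76535841 108.        ]
```

Call:
arm_command(
  rows=[
    [[0,-0.003,0],[0,0,0],1],
    [[0,-0.003,0],[0,0,0],1],
    [[0,-0.003,0],[0,0,0],1],
    [[0,-0.003,0],[0,0,0],1],
    [[0,-0.003,0],[0,0,0],1],
    [[0,-0.003,0],[0,0,0],1],
    [[0,-0.003,0],[0,0,0],1],
  ],
  grip_force=20,
)

```text
time: 6.47
ee_pos: [483.2, 38.7, 109.5]
tcp_rot: [-0.001, 1.0, -0.0, 0.0]
wrist_force: [-0.8, -0.2, 5.3]
width: 9.6
```

```bash
python3 - <<'E'
from h import *
stat();e,R=frame()
P=np.array([525,47.5]);q0=e[:2]
d=q0-P;r=np.linalg.norm(d);f0=np.arctan2(d[1],d[0]);print(r,np.rad2deg(f0)%360)
f0%=2*np.pi
for k in range(1,11):
    f=f0+(np.deg2rad(262)-f0)*k/10
    q=P+44*np.array([np.cos(f),np.sin(f)])
    print(k,(R.inv().apply(np.r_[q-q0,0])/1000).round(3), "yaw",-round((f-f0)*0.6,2))
E
```

```text
t 6.4667 ee [483.2  38.7 109.5] yaw -179.93 z [ 8.e-04 -4.e-04 -1.e+00] j [ 0.58  0.18 -0.81  1.97  0.15  1.05  1.28] F [-0.8 -0.2  5.3] w 9.6
42.68714765193471 191.89286188042303
1 [-0.    -0.005  0.   ] yaw -0.07
2 [-0.002 -0.01   0.   ] yaw -0.15
3 [-0.005 -0.015  0.   ] yaw -0.22
4 [-0.008 -0.019  0.   ] yaw -0.29
5 [-0.012 -0.023  0.   ] yaw -0.37
6 [-0.016 -0.027  0.   ] yaw -0.44
7 [-0.02 -0.03  0.  ] yaw -0.51
8 [-0.025 -0.032  0.   ] yaw -0.59
9 [-0.03  -0.034  0.   ] yaw -0.66
10 [-0.036 -0.035  0.   ] yaw -0.73
```

Call:
arm_command(
  rows=[
    [[0,-0.005,-0.001],[0,0,-0.07],1],
    [[-0.002,-0.01,-0.001],[0,0,-0.15],1],
    [[-0.005,-0.015,-0.001],[0,0,-0.22],1],
    [[-0.008,-0.019,-0.001],[0,0,-0.29],1],
    [[-0.012,-0.023,-0.001],[0,0,-0.37],1],
    [[-0.016,-0.027,-0.001],[0,0,-0.44],1],
    [[-0.02,-0.03,-0.001],[0,0,-0.51],1],
    [[-0.025,-0.032,-0.001],[0,0,-0.59],1],
    [[-0.03,-0.034,-0.001],[0,0,-0.66],1],
    [[-0.036,-0.035,-0.001],[0,0,-0.73],1],
  ],
)

```text
time: 7.3
ee_pos: [518.5, 3.7, 110.1]
tcp_rot: [-0.359, 0.933, 0.0, -0.001]
wrist_force: [-2.8, -0.5, 0.8]
width: 9.4
```

```bash
python3 - <<'E'
from h import *
stat()
E
```

```text
t 7.3 ee [518.5   3.7 110.1] yaw -137.89 z [-1.2e-03 -4.0e-04 -1.0e+00] j [ 0.68  0.28 -0.87  1.89  0.24  1.08  2.02] F [-2.8 -0.5  0.8] w 9.4
```

Call:
arm_command(
  rows=[
    [[0,0,0],[0,0,0],-0.4],
    [[0,0,0],[0,0,0],-0.4],
    [[0,0,0],[0,0,0],-0.4],
    [[0,0,0],[0,0,0],-0.4],
    [[0,0,-0.03],[0,0,0],-0.4],
    [[0,0,-0.07],[0,0,0.12],-0.4],
    [[0,0,-0.11],[0,0,0.24],-0.4],
    [[0,0,-0.15],[0,0,0.36],-0.4],
    [[0,0,-0.15],[0,0,0.48],-0.4],
    [[0,0,-0.15],[0,0,0.6],-0.4],
  ],
)

```text
time: 8.13
ee_pos: [519.9, 4.1, 263.0]
tcp_rot: [-0.064, 0.998, -0.001, 0.002]
wrist_force: [-0.7, 0.6, -0.7]
width: 59.9
```

```bash
python3 - <<'E'
from h import *
stat();snap("wrist","w7",(0,0,512,384),1.5);goto([490,-330,260],62)
E
```

```text
t 8.1333 ee [519.9   4.1 263. ] yaw -172.68 z [ 0.004  -0.0017 -1.    ] j [ 0.69  0.12 -0.84  1.7   0.09  1.36  1.54] F [-0.7  0.6 -0.7] w 59.9
 shift [ 0.0684 -0.3281  0.002 ] rot [5.0000e-04 2.4000e-03 2.1781e+00] deg 124.8 dist 0.335
```

View pics/w7.png

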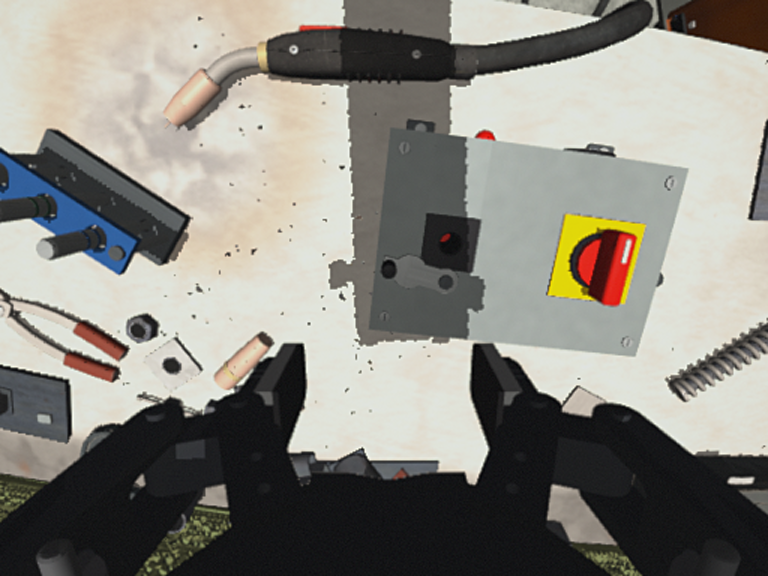

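```bash
python3 - <<'E'
from h import *
c=np.load("raw_w7.npy",allow_pickle=True).item()
P=lambda x,y,z:onz(c,(x/1.5,y/1.5),z).round(1)
print("hole",P(450,242,99),"collar",P(426,214,100),P(481,217,100),P(473,273,100),"pivot",P(445,282,108),"post",P(388,269,122))
im=cv2.imread("raw_w7.png");cv2.imwrite("pics/w7z.png",cv2.resize(im[125:205,240:340],None,fx=7,fy=7,interpolation=cv2.INTER_CUBIC))
E
```

```text
hole [496.   46.4  99. ] collar [478.   25.7 100. ] [474.9  65.6 100. ] [516.8  67.4 100. ] pivot [524.4  46.2 108. ] post [516.8   3.  122. ]
```

View pics/w7z.png

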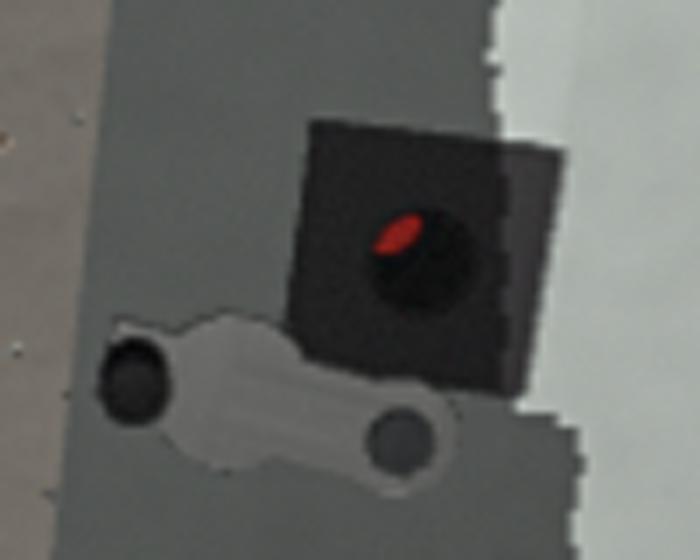

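Call:
arm_command(
  rows=[
    [[0.02,-0.04,0],[0,0,0.12],-0.4],
    [[0.04,-0.08,0],[0,0,0.24],-0.4],
    [[0.06,-0.12,0],[0,0,0.36],-0.4],
    [[0.068,-0.16,0],[0,0,0.48],-0.4],
    [[0.068,-0.2,0],[0,0,0.6],-0.4],
    [[0.068,-0.24,0],[0,0,0.72],-0.4],
    [[0.068,-0.28,0],[0,0,0.84],-0.4],
    [[0.068,-0.328,0],[0,0,0.96],-0.4],
    [[0.068,-0.328,0],[0,0,1.08],-0.4],
    [[0.068,-0.328,0],[0,0,1.2],-0.4],
  ],
)

```text
time: 9.02
ee_pos: [489.0, -334.0, 260.4]
tcp_rot: [0.519, 0.855, -0.0, 0.0]
wrist_force: [-0.2, 0.9, -0.2]
width: 59.8
```

```bash
python3 - <<'E'
from h import *
stat();goto([490,-330,260],62)
E
```

```text
t 9.0167 ee [ 489.  -334.   260.4] yaw 117.51 z [-3.e-04 -6.e-04 -1.e+00] j [ 0.94  0.24 -0.49  1.55  0.12  1.38  0.91] F [-0.2  0.9 -0.2] w 59.8
 shift [0.0031 0.0028 0.0004] rot [-3.000e-04  6.000e-04  9.688e-01] deg 55.5 dist 0.004
```

Call:
arm_command(
  rows=[
    [[0.003,0.003,0],[0,0,0.12],-0.4],
    [[0.003,0.003,0],[0,0,0.24],-0.4],
    [[0.003,0.003,0],[0,0,0.36],-0.4],
    [[0.003,0.003,0],[0,0,0.48],-0.4],
    [[0.003,0.003,0],[0,0,0.6],-0.4],
    [[0.003,0.003,0],[0,0,0.72],-0.4],
    [[0.003,0.003,0],[0,0,0.84],-0.4],
    [[0.003,0.003,0],[0,0,0.97],-0.4],
    [[0.003,0.003,0],[0,0,0.97],-0.4],
  ],
)

```text
time: 9.77
ee_pos: [490.0, -329.6, 260.0]
tcp_rot: [0.858, 0.513, -0.0, -0.0]
wrist_force: [-0.4, 0.4, 0.2]
width: 59.7
```

```bash
python3 - <<'E'
from h import *
stat();snap("wrist","w8",(0,0,512,384),1.5)
E
```

```text
t 9.7667 ee [ 490.  -329.6  260. ] yaw 61.71 z [-9.e-04 -2.e-04 -1.e+00] j [ 0.85  0.23 -0.39  1.56  0.09  1.38 -0.05] F [-0.4  0.4  0.2] w 59.7
```

View pics/w8.png

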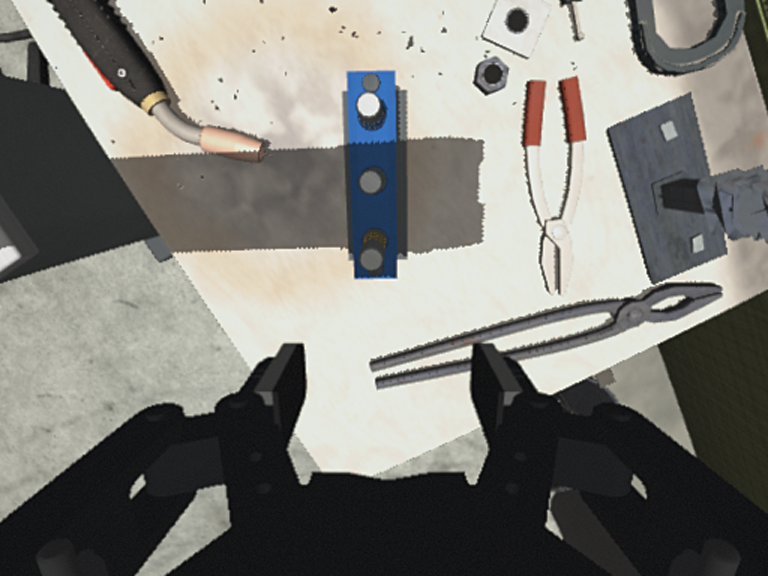

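```bash
python3 - <<'E'
from h import *
c=np.load("raw_w8.npy",allow_pickle=True).item()
P=lambda x,y,z:onz(c,(x/1.5,y/1.5),z)
C=np.array([P(x,y,86) for x,y in [(347,71),(395,71),(397,278),(356,278)]])
print(C.round(1),C.mean(0).round(1));d=C[0]+C[1]-C[2]-C[3];print("row yaw",np.rad2deg(np.arctan2(d[1],d[0])),[np.linalg.norm(C[i]-C[(i+1)%4]).round(1) for i in range(4)])
u=d[:2]/np.linalg.norm(d[:2])
for k in(-45,0,45): print(k,(C.mean(0)[:2]+u*k).round(1))
for q,h in [((369,105),138),((371,181),138),((372,258),156)]: print(P(*q,h).round(1))
im=cv2.imread("raw_w8.png");cv2.imwrite("pics/w8z.png",cv2.resize(im[40:195,215:285],None,fx=3.8,fy=3.8,interpolation=cv2.INTER_CUBIC))
E
```

```text
[[ 528.3 -197.4   86. ]
 [ 557.6 -213.2   86. ]
 [ 489.3 -345.    86. ]
 [ 461.1 -329.8   86. ]] [ 509.1 -271.4   86. ]
row yaw 62.836191322267375 [np.float64(33.3), np.float64(148.5), np.float64(32.0), np.float64(148.6)]
-45 [ 488.5 -311.4]
0 [ 509.1 -271.4]
45 [ 529.6 -231.3]
[ 529.3 -231.9  138. ]
[ 509.3 -270.9  138. ]
[ 489.  -310.4  156. ]
```

View pics/w8z.png

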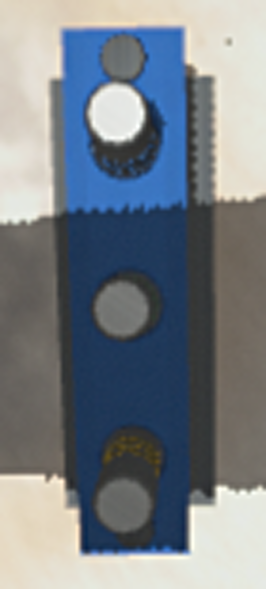

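```bash
python3 - <<'E'
from h import *
goto([488.8,-310.9,190],62.8);goto([488.8,-310.9,102],62.8)
E
```

```text
shift [ 0.016  -0.0099  0.07  ] rot [-0.0006  0.0006 -0.0122] deg 0.7 dist 0.072
 shift [ 0.0161 -0.0098  0.158 ] rot [-0.0006  0.0006 -0.0122] deg 0.7 dist 0.159
```

Call:
arm_command(
  rows=[
    [[0.016,-0.01,0.02],[0,0,-0.015],-0.4],
    [[0.016,-0.01,0.05],[0,0,-0.015],-0.4],
    [[0.016,-0.01,0.07],[0,0,-0.015],-0.4],
    [[0.016,-0.01,0.09],[0,0,-0.015],-0.4],
    [[0.016,-0.01,0.115],[0,0,-0.015],-0.4],
    [[0.016,-0.01,0.14],[0,0,-0.015],-0.4],
    [[0.016,-0.01,0.157],[0,0,-0.015],-0.4],
    [[0.016,-0.01,0.157],[0,0,-0.015],-0.4],
    [[0.016,-0.01,0.157],[0,0,-0.015],-0.4],
  ],
)

```text
time: 10.57
ee_pos: [488.1, -310.5, 102.5]
tcp_rot: [0.852, 0.524, -0.001, -0.001]
wrist_force: [0.0, -0.2, 1.3]
width: 59.9
```

```bash
python3 - <<'E'
from h import *
stat();snap("wrist","w9",(0,0,512,384),1.5)
goto([488.8,-310.9,102],62.8)
E
```

```text
t 10.5667 ee [ 488.1 -310.5  102.5] yaw 63.18 z [-0.0023  0.001  -1.    ] j [ 0.82  0.32 -0.39  1.77  0.14  1.07 -0.09] F [ 0.  -0.2  1.3] w 59.9
 shift [-0.0001 -0.0001  0.0018] rot [-0.0002  0.0005  0.0059] deg 0.3 dist 0.002
```

View pics/w9.png

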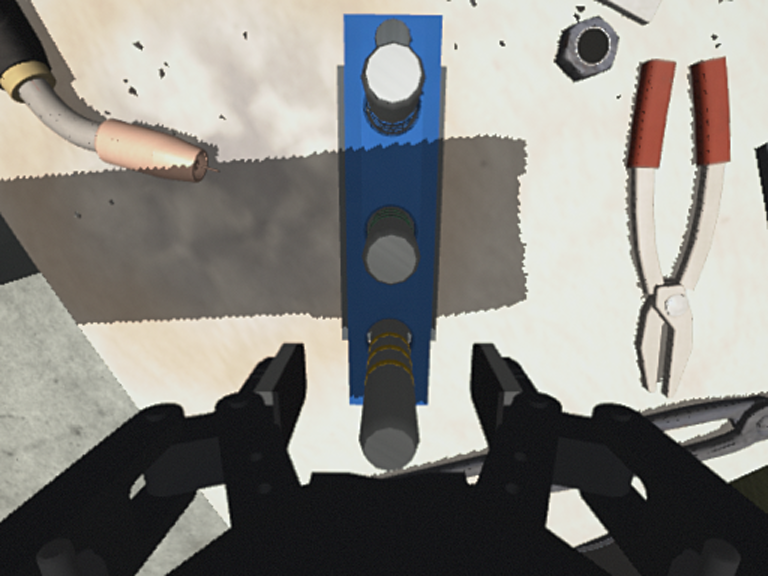

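Call:
arm_command(
  rows=[
    [[0,0,0],[0,0,0],1],
    [[0,0,0],[0,0,0],1],
    [[0,0,0],[0,0,0],1],
    [[0,0,0],[0,0,0],1],
    [[0,0,0],[0,0,0],1],
    [[0,0,0],[0,0,0],1],
    [[0,0,0],[0,0,0],1],
    [[0,0,0],[0,0,0],1],
  ],
  grip_force=80,
)

```text
time: 11.28
ee_pos: [489.3, -311.2, 104.9]
tcp_rot: [0.852, 0.524, -0.0, 0.001]
wrist_force: [-0.2, 0.3, 6.2]
width: 14.0
```

```bash
python3 - <<'E'
from h import *
stat();snap("wrist","w10",(150,100,400,350),2.4)
E
```

```text
t 11.2833 ee [ 489.3 -311.2  104.9] yaw 63.15 z [ 6.0e-04 -1.2e-03 -1.0e+00] j [ 0.82  0.32 -0.4   1.77  0.14  1.08 -0.09] F [-0.2  0.3  6.2] w 14.0
```

View pics/w10.png

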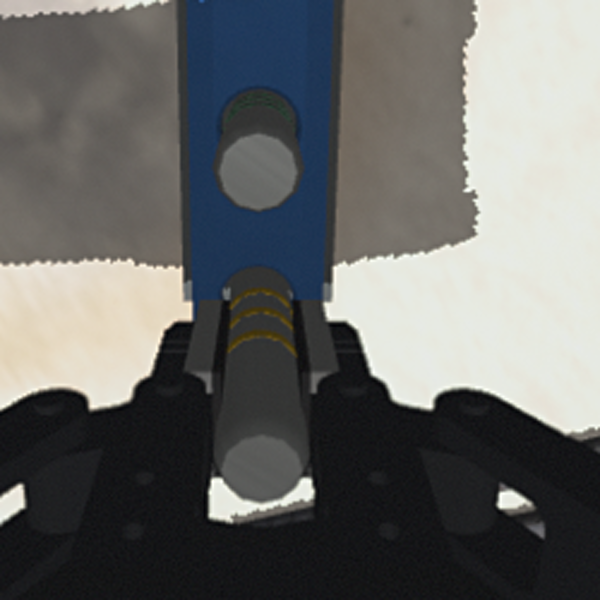

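Call:
arm_command(
  rows=[
    [[0,0,-0.01],[0,0,0],1],
    [[0,0,-0.03],[0,0,0],1],
    [[0,0,-0.06],[0,0,0],1],
    [[0,0,-0.09],[0,0,0],1],
    [[0,0,-0.12],[0,0,0],1],
    [[0,0,-0.15],[0,0,0],1],
    [[0,0,-0.165],[0,0,0],1],
    [[0,0,-0.165],[0,0,0],1],
    [[0,0,-0.165],[0,0,0],1],
  ],
)

```text
time: 12.08
ee_pos: [489.5, -311.0, 271.0]
tcp_rot: [0.852, 0.524, 0.0, 0.002]
wrist_force: [-0.0, 0.3, -1.9]
width: 14.0
```

```bash
python3 - <<'E'
from h import *
stat();snap("wrist","w11",(0,0,512,384),1.5);snap("side","s11",(260,120,400,240),5)
goto([497,20,270],63)
E
```

```text
t 12.0833 ee [ 489.5 -311.   271. ] yaw 63.16 z [ 0.0022 -0.0023 -1.    ] j [ 0.84  0.2  -0.4   1.57  0.08  1.39 -0.04] F [-0.   0.3 -1.9] w 14.0
 shift [ 0.2988 -0.1419 -0.0013] rot [-0.0007  0.0007  0.0027] deg 0.2 dist 0.331
```

View pics/w11.png

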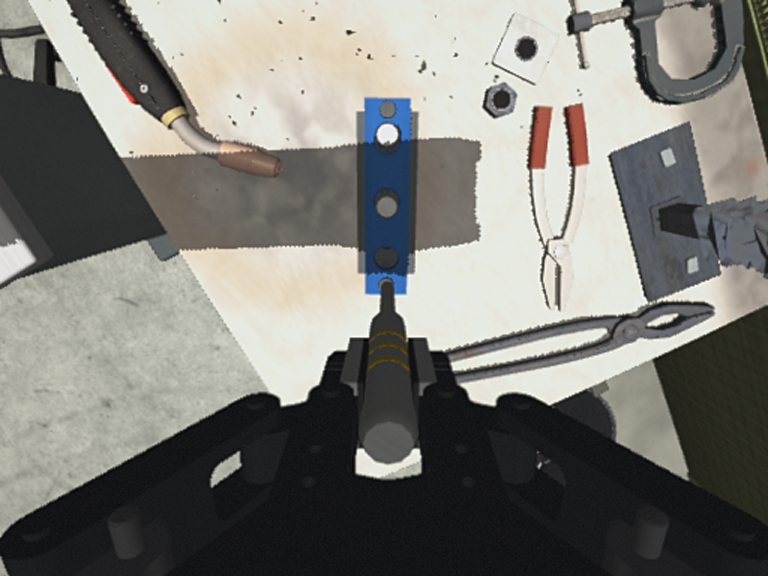

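View pics/s11.png

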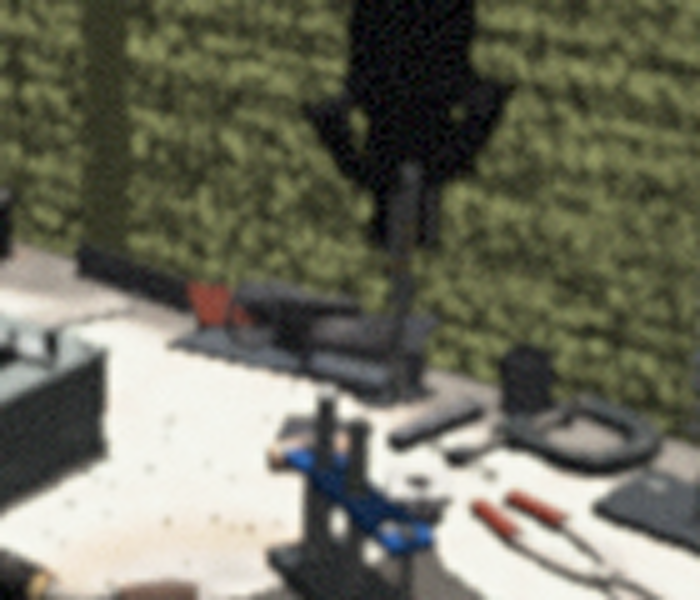

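```bash
python3 - <<'E'
from h import *
c=np.load("raw_w11.npy",allow_pickle=True).item();e,R=frame()
print(proj(c,[e+R.apply([0,0,z]) for z in (38.9,98.9,-51.1)])*1.5)
im=cv2.imread("raw_w11.png");cv2.imwrite("pics/w11z.png",cv2.resize(im[170:320,210:310],None,fx=4,fy=4,interpolation=cv2.INTER_CUBIC))
E
```

```text
[[386.82978657 320.40367442]
 [386.60242573 285.91692281]
 [387.63022619 440.90833872]]
```

View pics/w11z.png

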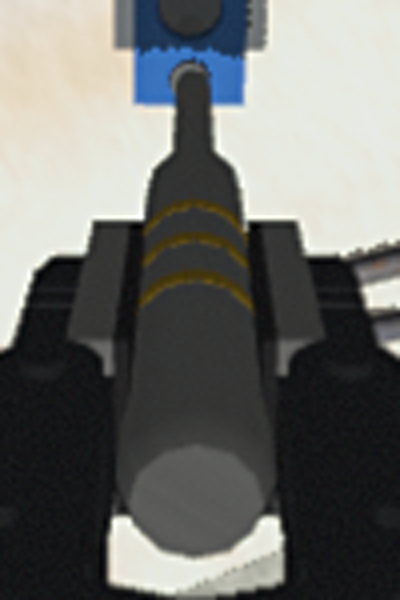

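Call:
arm_command(
  rows=[
    [[0.035,-0.017,0],[0,0,0],1],
    [[0.07,-0.034,0],[0,0,0],1],
    [[0.105,-0.05,0],[0,0,0],1],
    [[0.14,-0.067,0],[0,0,0],1],
    [[0.175,-0.083,0],[0,0,0],1],
    [[0.21,-0.1,0],[0,0,0],1],
    [[0.245,-0.117,0],[0,0,0],1],
    [[0.28,-0.134,0],[0,0,0],1],
    [[0.299,-0.142,0],[0,0,0],1],
    [[0.299,-0.142,0],[0,0,0],1],
  ],
)

```text
time: 13.02
ee_pos: [496.0, 26.1, 267.8]
tcp_rot: [0.85, 0.527, -0.001, -0.001]
wrist_force: [-0.6, 0.3, -0.4]
width: 14.0
```

```bash
python3 - <<'E'
from h import *
stat();goto([496.7,46.8,224],63)
E
```

```text
t 13.0167 ee [496.   26.1 267.8] yaw 63.61 z [-0.0022  0.0013 -1.    ] j [ 0.53  0.04 -0.68  1.74  0.03  1.37 -0.62] F [-0.6  0.3 -0.4] w 14.0
 shift [ 0.0188 -0.0085  0.0439] rot [-0.0025 -0.0002  0.0106] deg 0.6 dist 0.048
```

Call:
arm_command(
  rows=[
    [[0.019,-0.0085,0.02],[-0.0025,0,0.01],1],
    [[0.019,-0.0085,0.04],[-0.0025,0,0.01],1],
    [[0.019,-0.0085,0.044],[-0.0025,0,0.01],1],
    [[0.019,-0.0085,0.044],[-0.0025,0,0.01],1],
    [[0.019,-0.0085,0.044],[-0.0025,0,0.01],1],
  ],
)

```text
time: 13.43
ee_pos: [496.6, 45.9, 223.9]
tcp_rot: [0.853, 0.522, -0.0, -0.0]
wrist_force: [0.1, -0.2, -1.1]
width: 14.3
```

```bash
python3 - <<'E'
from h import *
stat();snap("wrist","w12",(200,110,320,230),5);snap("side","s12",(210,140,300,220),8)
c=np.load("raw_w12.npy",allow_pickle=True).item();e,R=frame()
f=lambda p:((p-[200,110])*5).round(0)
print("exp tip",f(proj(c,e+R.apply([0,0,98.9]))),"axis at z100",f(proj(c,[e[0],e[1],100])),"hole exp",f(proj(c,[496.7,46.8,100])))
E
```

```text
t 13.4333 ee [496.6  45.9 223.9] yaw 62.96 z [-1.1e-03  1.0e-04 -1.0e+00] j [ 0.49  0.08 -0.7   1.8   0.05  1.28 -0.69] F [ 0.1 -0.2 -1.1] w 14.3
exp tip [[299. 404.]] axis at z100 [[298. 369.]] hole exp [[294. 367.]]
```

View pics/w12.png

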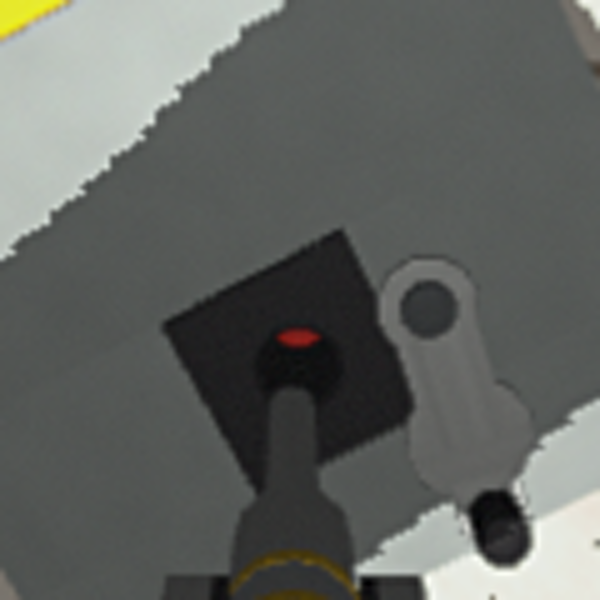

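View pics/s12.png

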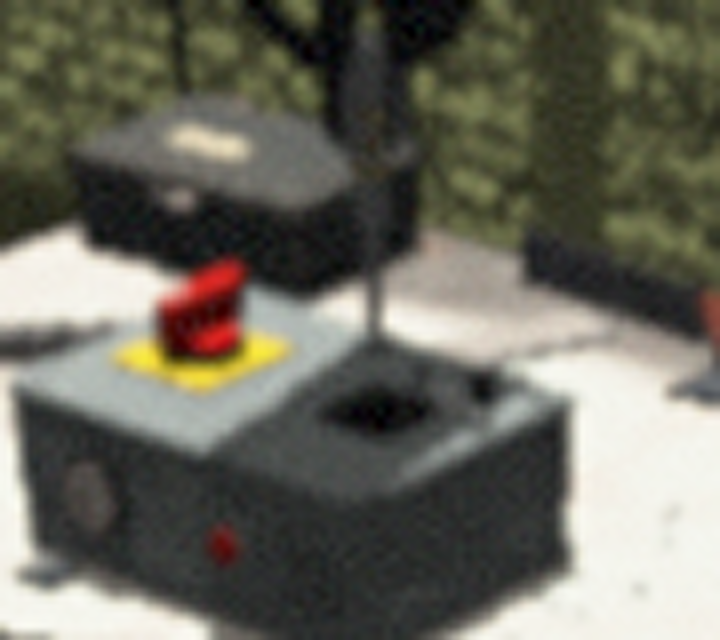

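Call:
arm_command(
  rows=[
    [[0.0014,0.0011,0],[0,0,0],1],
    [[0.0014,0.0011,0.008],[0,0,0],1],
    [[0.0014,0.0011,0.016],[0,0,0],1],
    [[0.0014,0.0011,0.018],[0,0,0],1],
    [[0.0014,0.0011,0.018],[0,0,0],1],
  ],
)

```text
time: 13.95
ee_pos: [498.2, 46.7, 205.6]
tcp_rot: [0.853, 0.522, -0.0, -0.0]
wrist_force: [-0.1, -0.4, -0.8]
width: 14.3
```

```bash
python3 - <<'E'
from h import *
stat();snap("wrist","w13",(200,110,320,230),5);snap("side","s13",(210,140,300,220),8)
E
```

```text
t 13.95 ee [498.2  46.7 205.6] yaw 62.96 z [-1.e-03  1.e-04 -1.e+00] j [ 0.49  0.1  -0.7   1.83  0.06  1.24 -0.7 ] F [-0.1 -0.4 -0.8] w 14.3
```

View pics/w13.png

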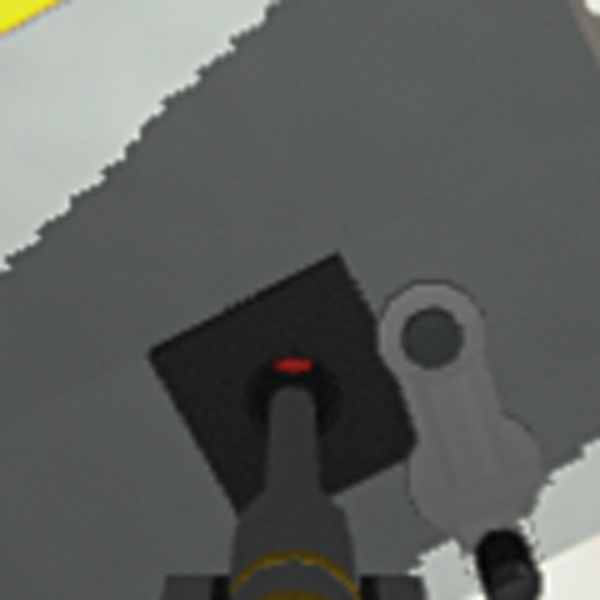

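View pics/s13.png

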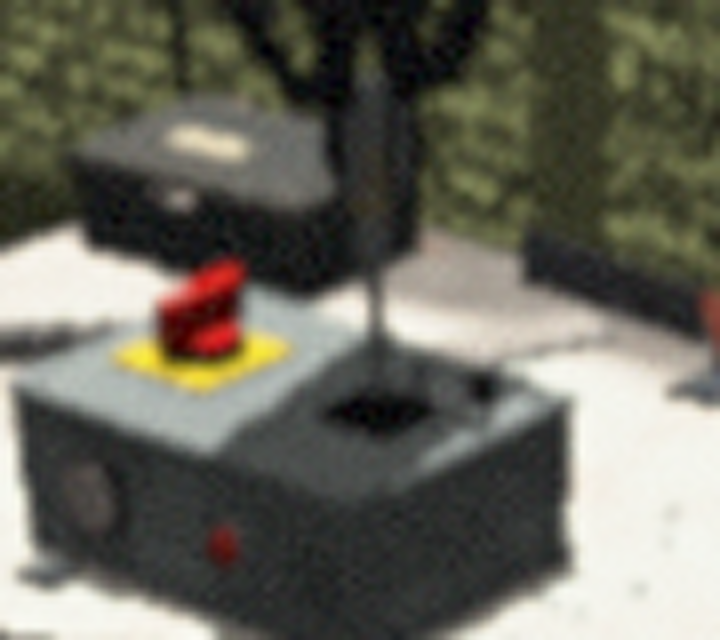

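Call:
arm_command(
  rows=[
    [[0,0,0.006],[0,0,0],1],
    [[0,0,0.012],[0,0,0],1],
    [[0,0,0.018],[0,0,0],1],
    [[0,0,0.024],[0,0,0],1],
    [[0,0,0.03],[0,0,0],1],
    [[0,0,0.036],[0,0,0],1],
    [[0,0,0.042],[0,0,0],1],
    [[0,0,0.042],[0,0,0],1],
  ],
)

```text
time: 14.72
ee_pos: [498.1, 46.8, 163.1]
tcp_rot: [0.853, 0.522, -0.001, -0.001]
wrist_force: [-1.2, -0.3, -1.6]
width: 14.4
```

```bash
python3 - <<'E'
from h import *
stat();print(get_state()["torque"])
E
```

```text
t 14.7167 ee [498.1  46.8 163.1] yaw 62.96 z [-1.5e-03  3.0e-04 -1.0e+00] j [ 0.48  0.14 -0.7   1.88  0.1   1.16 -0.73] F [-1.2 -0.3 -1.6] w 14.4
[ 0.02147248  0.01563164 -0.01831762]
```

Call:
arm_command(
  rows=[
    [[0,0,0.002],[0,0,0],1],
    [[0,0,0.004],[0,0,0],1],
    [[0,0,0.006],[0,0,0],1],
    [[0,0,0.008],[0,0,0],1],
    [[0,0,0.009],[0,0,0],1],
    [[0,0,0.01],[0,0,0],1],
    [[0,0,0.011],[0,0,0],1],
    [[0,0,0.012],[0,0,0],1],
    [[0,0,0.013],[0,0,0],1],
    [[0,0,0.014],[0,0,0],1],
  ],
)

```text
time: 15.55
ee_pos: [498.3, 46.9, 149.4]
tcp_rot: [0.853, 0.522, -0.0, -0.0]
wrist_force: [-0.7, -0.6, 4.9]
width: 14.2
```

```bash
python3 - <<'E'
from h import *
stat();print(get_state()["torque"])
E
```

```text
t 15.55 ee [498.3  46.9 149.4] yaw 62.97 z [-8.e-04  3.e-04 -1.e+00] j [ 0.47  0.15 -0.7   1.9   0.11  1.13 -0.74] F [-0.7 -0.6  4.9] w 14.2
[0.03021785 0.47253849 0.02613073]
```

Call:
arm_command(
  rows=[
    [[0,0,0.001],[0,0,0],1],
    [[0,0,0.002],[0,0,0],1],
    [[0,0,0.003],[0,0,0],1],
    [[0,0,0.004],[0,0,0],1],
    [[0,0,0.004],[0,0,0],1],
  ],
)

```text
time: 15.97
ee_pos: [498.9, 47.1, 146.6]
tcp_rot: [0.853, 0.522, 0.0, 0.0]
wrist_force: [-4.6, 0.1, 15.2]
width: 14.1
```

```bash
python3 - <<'E'
from h import *
stat();print(get_state()["torque"])
E
```

```text
t 15.9667 ee [498.9  47.1 146.6] yaw 62.97 z [ 5.e-04  1.e-04 -1.e+00] j [ 0.47  0.15 -0.7   1.9   0.11  1.13 -0.74] F [-4.6  0.1 15.2] w 14.1
[-0.06754954  1.28548597  0.00659016]
```

Call:
arm_command(
  rows=[
    [[0,0,0.002],[0,0,0],1],
    [[0,0,0.002],[0,0,0],1],
    [[0,0,0.002],[0,0,0],1],
    [[0,0,0.002],[0,0,0],1],
    [[0,0,0.002],[0,0,0],1],
    [[0,0,0.002],[0,0,0],1],
  ],
)

```text
time: 16.47
ee_pos: [499.5, 47.4, 146.5]
tcp_rot: [0.853, 0.522, 0.001, 0.001]
wrist_force: [-6.5, -0.0, 21.2]
width: 14.2
```

```bash
python3 - <<'E'
from h import *
stat();snap("wrist","w14",(0,0,512,384),1.5);snap("side","s14",(190,130,350,240),5);stat()
E
```

```text
t 16.4667 ee [499.5  47.4 146.5] yaw 62.97 z [ 1.9e-03 -4.0e-04 -1.0e+00] j [ 0.47  0.16 -0.7   1.9   0.11  1.12 -0.75] F [-6.5 -0.  21.2] w 14.2
t 16.5667 ee [499.5  47.4 146.5] yaw 62.97 z [ 1.8e-03 -4.0e-04 -1.0e+00] j [ 0.47  0.16 -0.7   1.9   0.11  1.12 -0.75] F [-5.9 -1.2 20.9] w 14.1
```

View pics/w14.png

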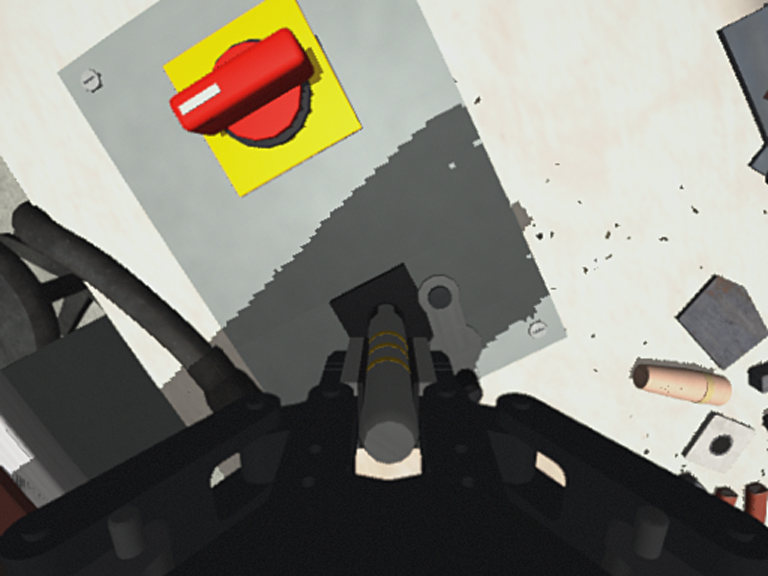

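View pics/s14.png

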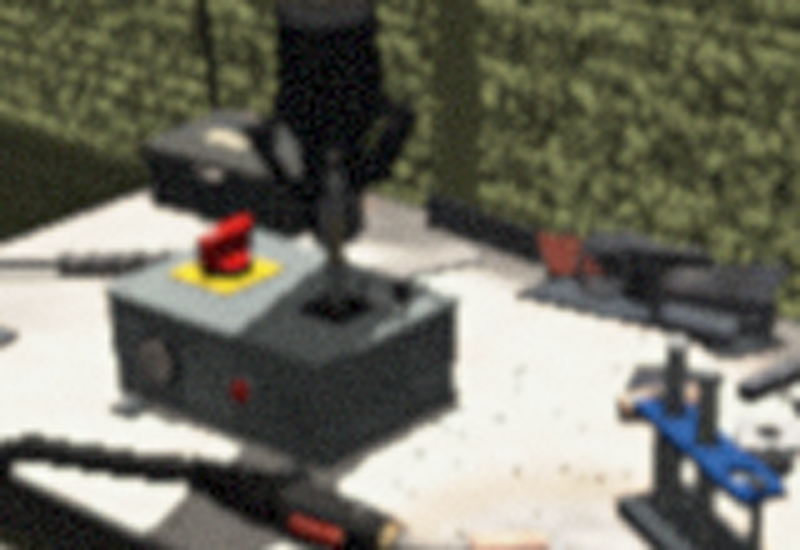

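```bash
python3 - <<'E'
from h import *
stat();print(sign_off())
E
```

```text
t 16.5667 ee [499.5  47.4 146.5] yaw 62.97 z [ 1.8e-03 -4.0e-04 -1.0e+00] j [ 0.47  0.16 -0.7   1.9   0.11  1.12 -0.75] F [-5.9 -1.2 20.9] w 14.1
the job is handed in; nothing more can be done
None
```

The job is done and handed in at about 16.6 s. I turned the isolator to off, swung the spatter cover aside to roughly 1.4 rad, and took the yellow-banded long punch from the stand. Its pin is down through the reset hole and holds the plunger against its stop.

**Last checks:**
- **Isolator:** after the turn, the bar's edges measured within about 0.6° of the yellow plate's edges. It still looked off in the last pictures.
- **Cover:** the last picture shows it clear of the hole.
- **Plunger:** the tip is about 47.6 mm above the table by the arm's reading, against 48 mm for fully in. The upward force is about 21 N, well over the 9 N needed. Pushing harder raised the force from 15 N to 21 N with only 0.1 mm more travel, so it is on its stop.
- **Grip:** the punch is held at 80 N grip force with no visible slip. The other two punches are still in the stand.

**One small disagreement:** there is a sideways force of about 6 N, and the tool drifted about 1 mm in x while pressing. The pin is probably touching the wall of the hole lightly.

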